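# Lock the cheese press bar with its pin

## Robot

A 6-joint arm with a two-finger parallel gripper is mounted at the origin on the work surface. World frame = base frame: x ahead of the robot, y to its left, z up, the work surface at z = 0. Lengths are in m, angles in rad, forces in N, time in s.
With the tool pointing down it reaches from about 0.3 to 0.875 m from the base axis. Payload 6.4 kg.
Tool frame: the origin (TCP) lies midway between the tips of the shut fingers; the grasp point (between the pads) lies 19 mm behind it; z points along the fingers, y is the line along which they close (so a half turn about z gives the same grasp; the last joint's range is limited). The gripper opens to 85 mm and grips with 20 to 120 N. Pads are 22 mm wide; open, the fingers measure 114 mm over their backs; the gripper's body (76 mm by 85 mm) begins 54 mm behind the grasp point. The pads swing forward as they close: fully open they stand 13 mm farther back than shut.
Start: joints at [-0.206, 0.181, 1.607, -0, 1.354, -0.206], TCP at [0.575, 0, 0.231] pointing down, gripper open.
Joint ranges: [-2.99, 2.99], [-0.89, 2.07], [0.3, 2.58], [-1.14, 4.28], [0, 2.63], [-3.12, 3.12]. Speed limits (rad/s): [2.57, 2.57, 3.01, 3.14, 3.14, 3.14].

## Interface

Orientations are given as a unit quaternion [w, x, y, z].
In Python, from bench import ctrl gives the robot as it stands.
- The arm moves only by the tool drive_tool, never from a script. Its argument "plan" is a list that holds one entry, the list of rows, each a list of 4 numbers: the shift along the tool's x, y, z scaled (see below), then the turn about the tool's z scaled (see below). In form: [[[x, y, z, roll], ...]]. A call has 1 to 12 rows; each row is the pose to reach, as a shift and turn from the pose commanded when the call began, along the tool's axes at that moment, turning the shorter way round; what a row does not reach only later rows make up. The controller multiplies each number of a shift by 400 mm and each number of a turn by 180 degrees. A row lasts 1/12 s, in which the tool goes at most 41.7 mm and 7.16 degrees, less where a joint would pass 70% of its speed; a pose out of reach is approached as far as the arm can. A call with a number of a shift or a turn outside -1 to 1 is refused whole. A call with a gripper value outside its range is refused whole. "jaw" is the closure, from 0 (fully open) to 1 (shut), set as the call begins (left out, the last holds). The fingers move at their own pace and stop on an object; the grip force is fixed at half the most. Time passes only in rows, so rows that repeat a pose let the fingers close. It gives the time, the measured TCP pose, the force, the opening and the grip force at its end, in the units of the state.
- ctrl.get_obs(): the state, without advancing time (a new reading comes with each control period).
- ctrl.camera(name): name is "scene" or "side" or "wrist"; returns (picture, depth): 480x640x3 uint8, red, green, blue; 480x640 float32, m along the optical axis (not along the pixel's ray), 0 where there is no reading.
- ctrl.camera_info(name): a dict with "camera_matrix" (3x3 intrinsics, pixels), "R" (3x3) and "t" (3): a world point X has camera coordinates R X + t; the wrist camera has in their place "T_tool_cam" (4x4, takes a point from camera to tool coordinates, whose origin is the TCP and whose axes are the flange's). Camera axes: x right, y down, z forward; pixel columns grow to the right and rows downward; lengths in m; the calibration is good to about 2 mm. A picture is of the moment at which its call begins: read the wrist's pose just before it. camera_info takes no time and is no camera call.
- ctrl.hand_in(): hands the job in; it is judged then, once.
The state is a dict: "time_s": time; "q": joint angles; "dq": joint speeds; "joint_efforts": joint torques, N m; "eef_pos": TCP position; "eef_rot": TCP orientation; "wrist_force": force on the tool from outside, world axes, zero at the start; "torque": the same for the moment, N m; "opening": opening from 0.0 (shut) to 1.0 (fully open); "grasp_force": force on a finger pad.
Only numpy, scipy, OpenCV 4.12 (cv2) and the standard library are available. Lean on these libraries where they do the work, as an engineer would, in place of code of your own. Each camera call takes 0.05 s, during which the arm holds its last target. There are 200 camera calls.

## Task

Swing the steel bar of the cheese press shut over the mould, against its stop, so that the hole in its end lies over the hole in the bracket. Then take the long slim locking pin out of the wooden rack and push it down through both holes until its collar rests on the bar, and let go.

Things in the scene. Friction and masses are not known exactly. Their poses are not given: they have to be found in the camera images.
- bar_knob (a point): Middle of the black upright round knob (24 mm across, 45 mm tall, mid-height 22.5 mm over the bar's top) on the press's level flat bar, 40 mm wide. The bar turns on a vertical pivot 160 mm from the knob, away from its hole. It starts 0.4 to 0.8 rad open towards the robot and shuts counter-clockwise seen from above, away from the robot; light friction (2 N at the knob) holds it where left.
- bar_hole (a point): Centre of the round 24 mm through-hole near the bar's free end, at the bar's top face (bar 8 mm thick, top 115 mm above the table). Pivot, knob and hole lie on one straight line: knob 160 mm and hole 250 mm from the pivot. The bar ends 25 mm past the hole. A fixed stop ends the swing where the two holes are in line.
- lug_hole (a point): Centre of the round 24 mm through-hole in the top plate (50 x 50 mm, 12 mm thick) of the fixed steel bracket on the white press board, at the plate's top face, 107 mm above the table; 75 mm of free space below. The shut bar lies on it, hole above hole. A small stop, level with the bar's top, stands on its far side. Axes: z up, +y along the shut bar to the pivot.
- lock_pin: Steel pin hanging upright in a wooden rack (top 100 mm high) with two unfit pins (low heads; stub or too thick) 80 mm apart roughly along y. This one has the tall slim grip: 24 mm across, 42 mm tall, on a 36 mm collar 6 mm thick. Origin: axis, collar underside, on the rack's top; z up. Below it a 14 mm shaft 60 mm long, the last 14 mm tapering to a 5 mm nose. About 160 g.
Things that resemble listed ones, but are neither listed nor needed, are in the scene too. What is shaped like the lock_pin but turquoise or yellow is not meant.

How it is judged:
By the outcome, as a careful person would: the job done as asked, in the order asked, and still so for the second after the job is handed in, with the robot touching nothing.
It also fails if it takes over 48 s, if anything falls off the work surface, if the arm or the gripper's body presses on something with over 40 N, if the wrist force passes 120 N, or if a joint passes its speed limit or range.

## Working session

There is one attempt and no reset: what is moved stays moved. The work goes in short steps, Python scripts to look and compute and a tool call to move; the robot and the scene stay as the last step left them, time stands still between calls to the robot, and variables do not carry over. Pictures are saved under pics/ and viewed, at most 10 in all, crops included, and the job is handed in when it is done.

Besides the shell and the picture viewer there is one more tool, called after "Request:" by a JSON object that holds its "fn" and its "kwargs". drive_tool: Moves the arm, as the interface text tells. Its arguments: {"type":"object","properties":{"plan":{"type":"array"},"jaw":{"type":"number"}},"required":["plan"]}

```bash
mkdir -p pics
cat > h.py <<'E'
import numpy as np, cv2
from bench import ctrl
def snap(n):
    o=ctrl.get_obs(); im,d=ctrl.camera(n); return o,im,d
def save(im,f): cv2.imwrite('pics/'+f,im[:,:,::-1])
E
python3 - <<'E'
from h import *
o=ctrl.get_obs();print(o)
for n in("scene","side"):
    _,im,d=snap(n); save(im,n+'0.png'); np.savez('/tmp/'+n+'0.npz',im=im,d=d)
    i=ctrl.camera_info(n);print(n,{k:np.round(v,4).tolist() for k,v in i.items()})
print(ctrl.camera_info("wrist"))
E
```

```text
{'time_s': 0.0, 'q': array([-2.06305489e-01,  1.81533336e-01,  1.60802931e+00, -5.76607955e-06,
        1.35379551e+00, -2.06304922e-01]), 'dq': array([ 0.00075215, -0.00018753,  0.00103678,  0.00149272,  0.00064876,
        0.00039114]), 'joint_efforts': array([ 3.41415571e-04, -4.44869328e+01, -3.51340663e+01, -2.51131587e-04,
        9.11703974e-03,  3.43231875e-05]), 'eef_pos': array([5.74438345e-01, 1.30059605e-04, 2.30378191e-01]), 'eef_rot': array([-7.37286807e-04,  7.07106265e-01,  7.07106746e-01, -4.85455030e-04]), 'wrist_force': array([-0.69577415,  0.75085759,  0.11340111]), 'torque': array([-0.01351818, -0.01746174, -0.01013912]), 'grasp_force': 0.0, 'opening': 0.9995141230454205}
scene {'camera_matrix': [[533.6157, 0.0, 328.3881], [0.0, 533.6157, 236.5414], [0.0, 0.0, 1.0]], 'R': [[0.838, 0.5457, 0.0055], [0.4123, -0.6265, -0.6615], [-0.3575, 0.5566, -0.75]], 't': [-0.4036, -0.2083, 1.1887]}
side {'camera_matrix': [[448.8448, 0.0, 328.6497], [0.0, 448.8448, 235.3584], [0.0, 0.0, 1.0]], 'R': [[0.9375, -0.3476, 0.0163], [-0.1706, -0.5, -0.8491], [0.3033, 0.7932, -0.528]], 't': [-0.5488, 0.1476, 0.7899]}
{'camera_matrix': array([[333.75512914,   0.        , 321.81472031],
       [  0.        , 333.75512914, 239.52362377],
       [  0.        ,   0.        ,   1.        ]]), 'T_tool_cam': array([[ 1.22022235e-04, -9.56697678e-01, -2.91083388e-01,
         7.35810823e-02],
       [ 9.99999987e-01,  8.48687034e-05,  1.40264073e-04,
        -3.63021135e-04],
       [-1.09486443e-04, -2.91083401e-01,  9.56697675e-01,
        -1.41972578e-01],
       [ 0.00000000e+00,  0.00000000e+00,  0.00000000e+00,
         1.00000000e+00]])}
```

View pics/scene0.png

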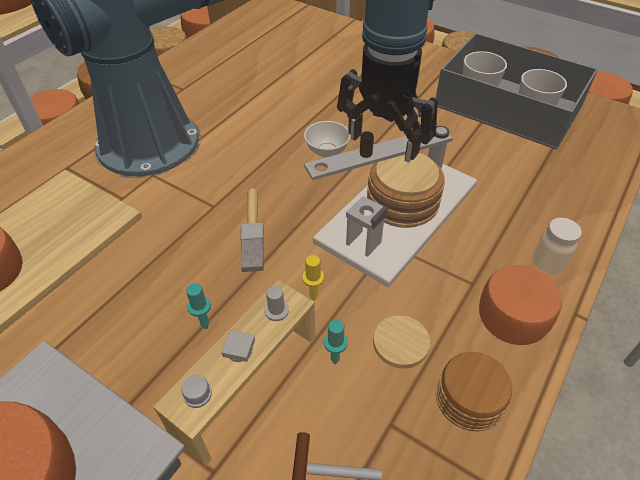

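View pics/side0.png

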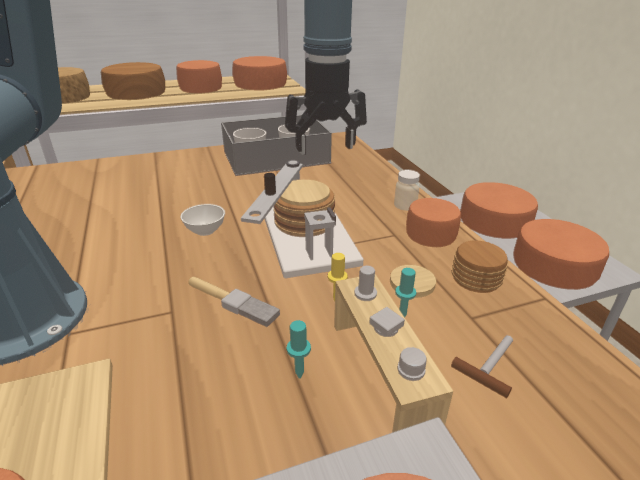

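The scene view shows the knob at (367,145), bar hole (321,167), lug hole (367,211) and tall grey pin (276,300). In the side view they are at (270,183), (255,214), (320,217) and (367,280). I'll zoom in to refine these.

Run:
```python
from h import *
s=np.load('/tmp/scene0.npz');e=np.load('/tmp/side0.npz')
def crop(im,u,v,w,h): return cv2.resize(im[v:v+h,u:u+w],(400,300),interpolation=cv2.INTER_CUBIC)
a=crop(s['im'],300,120,120,90);b=crop(s['im'],240,230,120,90)
a2=crop(s['im'],340,190,60,45);c=crop(e['im'],235,155,120,90);d=crop(e['im'],320,240,120,90)
save(np.vstack([np.hstack([a,b]),np.hstack([c,d])]),'z.png')
I={n:ctrl.camera_info(n) for n in('scene','side')}
def pt(n,u,v,d):
    i=I[n];K=i['camera_matrix'];p=np.linalg.inv(K)@[u,v,1]*d;return i['R'].T@(p-i['t'])
for nm,n,u,v in [('knobtop','scene',367,136),('lugplate','scene',356,205),('pintop','scene',276,291),('barmid','scene',343,160),('yellowtop','scene',313,261),('tq','scene',336,325),('mouldtop','scene',407,172),('racktop','scene',297,303),('pivot','scene',441,133),
 ('knobtop','side',270,176),('pintop','side',367,271),('lugplate','side',312,222),('ytop','side',339,257),('pivot','side',293,165),('bowl','scene',326,128)]:
    D=(s if n=='scene' else e)['d'][v,u]; print(nm,n,np.round(pt(n,u,v,D),4))
```

```text
knobtop scene [0.4918 0.1092 0.1598]
lugplate scene [ 0.5398 -0.0038  0.1068]
pintop scene [ 0.5539 -0.246   0.1488]
barmid scene [0.464  0.075  0.1153]
yellowtop scene [ 0.5487 -0.1478  0.1097]
tq scene [ 0.6408 -0.226   0.1103]
mouldtop scene [0.5733 0.1204 0.106 ]
racktop scene [ 0.5693 -0.2204  0.1005]
pivot scene [0.5841 0.2344 0.1253]
knobtop side [0.4907 0.1045 0.1598]
pintop side [ 0.552  -0.2504  0.1468]
lugplate side [ 0.5413 -0.0196  0.1076]
ytop side [ 0.5471 -0.1498  0.1079]
pivot side [0.5768 0.23   0.1224]
bowl scene [0.3253 0.23   0.0318]
```

View pics/z.png

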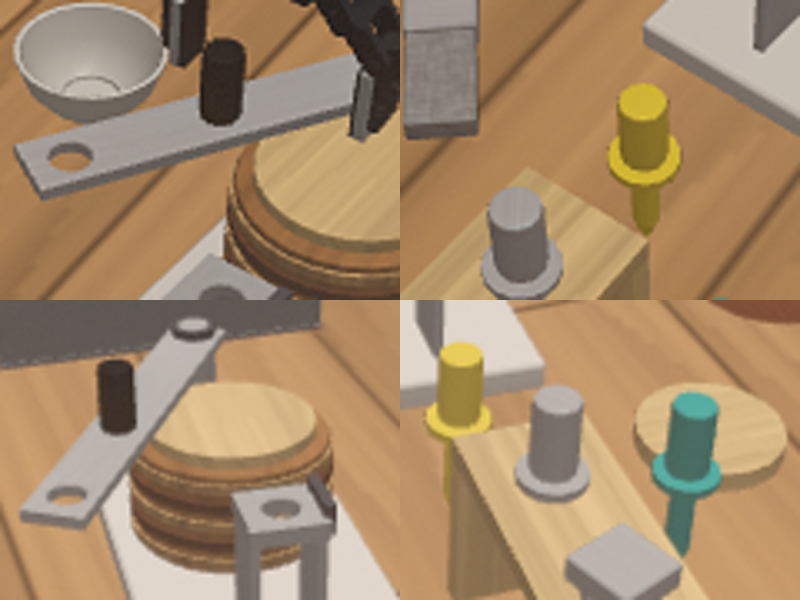

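The zoom shows the hole rims and grip tops clearly. In full-picture pixels, scene: bar hole (321.3,167.1), lug hole (367,210), knob top (366.9,134.4), pin top (275,292). Side: bar hole (255.4,213.5), lug hole (319,217.4), knob top (269.8,175.7), pin top (366.8,269.7).

```bash
cat >> h.py <<'E'
def PM(n):
    i=ctrl.camera_info(n); return i['camera_matrix']@np.c_[i['R'],i['t']]
def tri(a,b):
    X=cv2.triangulatePoints(PM('scene'),PM('side'),np.array(a,float),np.array(b,float)).ravel();return X[:3]/X[3]
def ray(n,uv,z):
    i=ctrl.camera_info(n);R=i['R'];c=-R.T@i['t'];r=R.T@np.linalg.inv(i['camera_matrix'])@[*uv,1];return c+r*(z-c[2])/r[2]
E
python3 - <<'E'
from h import *
for n,a,b,z in [('barhole',(321.3,167.1),(255.4,213.5),.115),('lug',(367,210),(319,217.4),.107),('knobtop',(366.9,134.4),(269.8,175.7),.160),('pintop',(275,292),(366.8,269.7),.148),('pivot',(441,132),(292.9,163),.123),('ytop',(312.5,260),(338.2,256.5),.11),('tqtop',(336,325),(407.5,271),.11)]:
    print(n,*[np.round(v,4) for v in (tri(a,b),ray('scene',a,z),ray('side',b,z))])
E
```

```text
barhole [0.4415 0.037  0.1149] [0.4414 0.0371 0.115 ] [0.4415 0.0362 0.115 ]
lug [ 0.5614 -0.0033  0.1059] [ 0.5617 -0.004   0.107 ] [ 0.5607 -0.0058  0.107 ]
knobtop [0.4906 0.1112 0.1596] [0.4894 0.1129 0.16  ] [0.4905 0.1056 0.16  ]
pintop [ 0.553  -0.2473  0.147 ] [ 0.5534 -0.2477  0.148 ] [ 0.5523 -0.2488  0.148 ]
pivot [0.5807 0.243  0.1213] [0.5818 0.2401 0.123 ] [0.5797 0.2406 0.123 ]
ytop [ 0.5464 -0.146   0.1076] [ 0.547  -0.1468  0.11  ] [ 0.5452 -0.1507  0.11  ]
tqtop [ 0.6402 -0.2249  0.1079] [ 0.6407 -0.2258  0.11  ] [ 0.6386 -0.2277  0.11  ]
```

Request:
{"fn": "drive_tool", "kwargs": {"plan": [[[0.28, -0.21, 0, 0], [0.28, -0.21, 0, 0], [0.28, -0.21, 0, 0], [0.28, -0.21, 0, 0], [0.28, -0.21, 0, 0], [0.28, -0.21, 0.1, 0], [0.28, -0.21, 0.2, 0], [0.28, -0.21, 0.27, 0], [0.28, -0.21, 0.27, 0], [0.28, -0.21, 0.27, 0]]], "jaw": 0.45}}

```text
time_s: 0.93
eef_pos: [0.4904, 0.1113, 0.1222]
eef_rot: [-0.001, 0.707, 0.707, -0.001]
wrist_force: [-0.3, 0.3, 0.5]
opening: 0.549
grasp_force: 0.0
```

Request:
{"fn": "drive_tool", "kwargs": {"plan": [[[0, 0.025, 0, 0], [-0.015, 0.05, 0, 0], [-0.028, 0.075, 0, 0], [-0.038, 0.1, 0, 0], [-0.048, 0.125, 0, 0], [-0.054, 0.15, 0, 0], [-0.06, 0.175, 0, 0], [-0.065, 0.19, 0, 0], [-0.065, 0.2, 0, 0], [-0.065, 0.2, 0, 0], [-0.065, 0.2, 0, 0]]]}}

```text
time_s: 1.85
eef_pos: [0.5715, 0.0863, 0.1234]
eef_rot: [0.0, 0.707, 0.707, 0.0]
wrist_force: [0.2, -0.0, 0.1]
opening: 0.553
grasp_force: 0.0
```

Request:
{"fn": "drive_tool", "kwargs": {"plan": [[[0, 0.005, 0, 0], [0, 0.01, 0, 0], [0, 0.014, 0, 0], [0, 0.018, 0, 0], [0, 0.018, 0, 0], [0, 0.018, 0, 0]]]}}

```text
time_s: 2.35
eef_pos: [0.5782, 0.086, 0.1232]
eef_rot: [-0.0, 0.707, 0.707, -0.0]
wrist_force: [-1.0, -0.5, -1.1]
opening: 0.555
grasp_force: 0.6
```

Run:
```python
from h import *
s,im,d=snap('scene');_,e,_=snap('side')
def crop(im,u,v,w,h): return cv2.resize(im[v:v+h,u:u+w],(400,300),interpolation=cv2.INTER_CUBIC)
save(np.hstack([crop(im,320,150,120,90),crop(e,270,165,120,90)]),'z2.png')
```

```text
(no output)
```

View pics/z2.png

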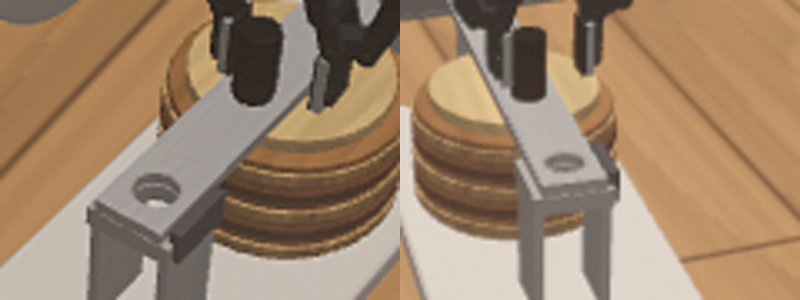

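Both views show the bar on the bracket with its hole at about scene (367,207) and side (319.5,214). It's almost at the stop, so I'll press on gently until the force rises.

Request:
{"fn": "drive_tool", "kwargs": {"plan": [[[0, 0.002, 0, 0], [0, 0.004, 0, 0], [0, 0.006, 0, 0], [0, 0.008, 0, 0], [0, 0.008, 0, 0], [0, 0.008, 0, 0]]]}}

```text
time_s: 2.95
eef_pos: [0.5782, 0.0861, 0.1229]
eef_rot: [-0.003, 0.707, 0.707, -0.003]
wrist_force: [-14.3, -1.9, 8.1]
opening: 0.554
grasp_force: 7.0
```

Request:
{"fn": "drive_tool", "kwargs": {"plan": [[[0, -0.02, 0, 0], [0, -0.03, 0, 0], [0, -0.03, -0.08, 0], [0, -0.03, -0.16, 0], [-0.1, -0.04, -0.25, 0], [-0.2, -0.05, -0.25, 0], [-0.225, -0.05, -0.25, 0], [-0.225, -0.05, -0.25, 0], [-0.225, -0.05, -0.25, 0], [-0.225, -0.05, -0.25, 0]]]}}

```text
time_s: 3.78
eef_pos: [0.5614, -0.0034, 0.223]
eef_rot: [-0.0, 0.707, 0.707, 0.0]
wrist_force: [-0.4, -0.1, -0.6]
opening: 0.553
grasp_force: 0.0
```

```bash
cat >> h.py <<'E'
from scipy.spatial.transform import Rotation as Ro
def wpose(o):
    T=np.eye(4);q=o['eef_rot'];T[:3,:3]=Ro.from_quat([q[1],q[2],q[3],q[0]]).as_matrix();T[:3,3]=o['eef_pos']
    return T@ctrl.camera_info('wrist')['T_tool_cam']
def wray(o,uv,z):
    T=wpose(o);r=T[:3,:3]@np.linalg.inv(ctrl.camera_info('wrist')['camera_matrix'])@[*uv,1];c=T[:3,3];return c+r*(z-c[2])/r[2]
E
python3 - <<'E'
from h import *
import pickle
o,im,d=snap('wrist');print(o['eef_pos'],o['wrist_force']);pickle.dump((o,im,d),open('/tmp/w1.pkl','wb'))
_,s,_=snap('scene');_,e,_=snap('side')
def crop(im,u,v,w,h): return cv2.resize(im[v:v+h,u:u+w],(400,300),interpolation=cv2.INTER_CUBIC)
save(np.vstack([np.hstack([crop(s,320,150,120,90),crop(e,270,165,120,90)]),np.hstack([cv2.resize(im,(400,300)),crop(im,240,160,160,120)])]),'w1.png')
E
```

```text
[ 0.56137843 -0.00339333  0.2230356 ] [-0.44278967 -0.09215017 -0.55632223]
```

View pics/w1.png

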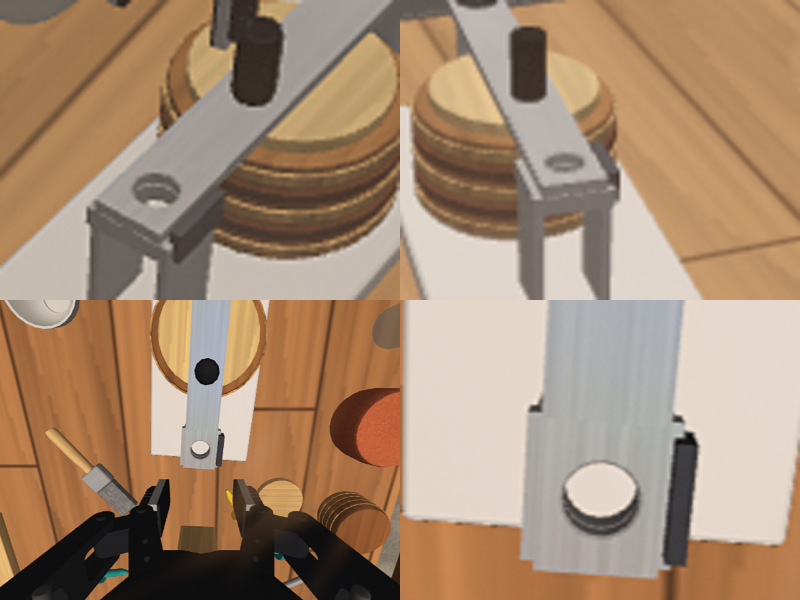

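The bar lies flush on the bracket against its stop. The wrist view shows its hole at about (320,239).

Run:
```python
from h import *
import pickle
o,im,d=pickle.load(open('/tmp/w1.pkl','rb'))
w=im[205:275,285:355].astype(int)
bar=np.median(im[275-20:262,300:306].reshape(-1,3),0);print(bar)
m=(np.abs(w-bar).max(2)>22).astype(np.uint8)
n,l,st,c=cv2.connectedComponentsWithStats(m)
k=l[34,35];print(st[k])
cs,_=cv2.findContours((l==k).astype(np.uint8),cv2.RETR_EXTERNAL,cv2.CHAIN_APPROX_NONE)
e=cv2.fitEllipse(cv2.convexHull(max(cs,key=len)));print(e)
uv=(e[0][0]+285,e[0][1]+205);print(uv,wray(o,uv,.115))
print(d[239,285+5:355:8])
print(tri((367.1,207),(319.5,213.9)))
```

```text
[173. 166. 161.]
[ 19  19  33  32 754]
((35.10471725463867, 34.38916015625), (30.987863540649414, 32.13798141479492), 102.38784790039062)
(320.1047172546387, 239.38916015625) [ 0.55972737 -0.00569636  0.115     ]
[0.27115074 0.2609937  0.2775212  0.36181647 0.36095324 0.36103263
 0.26176608 0.26969862 0.2619411 ]
[ 0.56184256 -0.00478702  0.11464557]
```

Request:
{"fn": "drive_tool", "kwargs": {"plan": [[[-0.1, 0, 0, 0], [-0.2, 0, 0, 0], [-0.3, -0.01, 0, 0], [-0.4, -0.02, 0, 0], [-0.5, -0.02, 0, 0], [-0.58, -0.02, 0, 0], [-0.61, -0.02, 0, 0], [-0.61, -0.02, 0, 0], [-0.61, -0.02, 0, 0], [-0.61, -0.02, 0, 0]]]}}

```text
time_s: 4.77
eef_pos: [0.5536, -0.2461, 0.2229]
eef_rot: [-0.001, 0.707, 0.708, 0.0]
wrist_force: [0.6, -0.5, -0.3]
opening: 0.55
grasp_force: 0.0
```

Run:
```python
from h import *
import pickle
o,im,d=snap('wrist');print(o['eef_pos'],o['wrist_force']);pickle.dump((o,im,d),open('/tmp/w2.pkl','wb'))
save(np.vstack([im[120:360,160:480]]).repeat(2,0).repeat(2,1),'w2.png')
```

```text
[ 0.55361282 -0.2460927   0.22287974] [ 0.60735352 -0.51208172 -0.25665881]
```

View pics/w2.png

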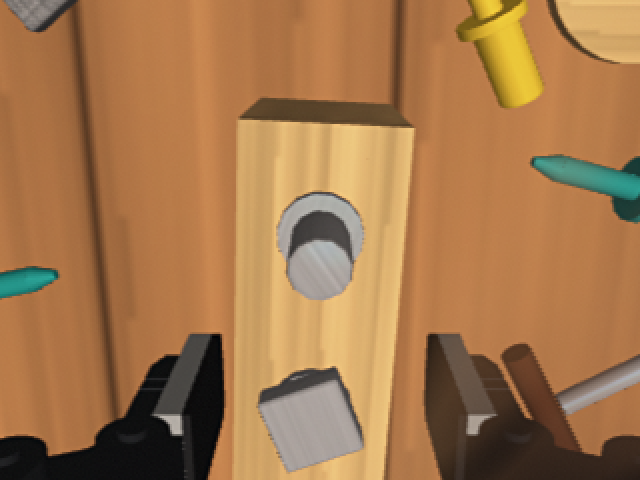

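The wrist view shows the tall grip's top at about (320,255) in full-picture pixels, its collar centred near (320,238), and the square-headed pin behind it.

Run:
```python
from h import *
import pickle
o,im,d=pickle.load(open('/tmp/w2.pkl','rb'))
hsv=cv2.cvtColor(im,cv2.COLOR_RGB2HSV)
m=(hsv[:,:,1]<45).astype(np.uint8);m[:205]=0;m[275:]=0;m[:,:285]=0;m[:,355:]=0
n,l,st,c=cv2.connectedComponentsWithStats(m);k=1+np.argmax(st[1:,4]);print(st[k],c[k])
g=cv2.cvtColor(im,cv2.COLOR_RGB2GRAY)
d0=d[260,320];print('depth top',d0, 'pix z', (wpose(o)@np.r_[np.linalg.inv(ctrl.camera_info('wrist')['camera_matrix'])@[320,255,1]*d[255,320],1])[:3])
# top face by depth -> world height
ys,xs=np.mgrid[205:275,285:355];K=ctrl.camera_info('wrist')['camera_matrix']
P=(np.linalg.inv(K)@np.stack([xs.ravel(),ys.ravel(),np.ones(xs.size)]))*d[205:275,285:355].ravel()
W=(wpose(o)@np.vstack([P,np.ones(xs.size)]))[:3].T
t=W[W[:,2]>.140];print('top',len(t),t[:,2].max(),(t.min(0)+t.max(0))/2,t.max(0)-t.min(0),np.median(t,0))
t=W[(W[:,2]>.1035)&(W[:,2]<.109)];print('collar',len(t),(t.min(0)+t.max(0))/2,t.max(0)-t.min(0))
print(wray(o,(320,255),.148))
```

```text
[ 299  216   43   54 1731] [319.70421722 241.57019064]
depth top 0.23125532 pix z [ 0.55198695 -0.24985924  0.14711694]
top 904 0.3649410027771607 [ 0.55159878 -0.21671813  0.2525028 ] [0.02304205 0.08807363 0.22487641] [ 0.55130473 -0.24807909  0.14714687]
collar 576 [ 0.55133883 -0.24630145  0.10628487] [0.03505707 0.02832734 0.00539635]
[ 0.55199194 -0.24954636  0.148     ]
```

Request:
{"fn": "drive_tool", "kwargs": {"plan": [[[-0.005, -0.005, 0.08, 0], [-0.005, -0.005, 0.16, 0], [-0.005, -0.005, 0.23, 0], [-0.005, -0.005, 0.26, 0], [-0.005, -0.005, 0.27, 0], [-0.005, -0.005, 0.27, 0], [-0.005, -0.005, 0.27, 0]]]}}

```text
time_s: 5.4
eef_pos: [0.5526, -0.2501, 0.117]
eef_rot: [0.001, 0.707, 0.707, 0.0]
wrist_force: [0.5, -0.3, 0.5]
opening: 0.547
grasp_force: 0.0
```

Request:
{"fn": "drive_tool", "kwargs": {"plan": [[[0, 0, 0, 0], [0, 0, 0, 0], [0, 0, 0, 0], [0, 0, 0, 0], [0, 0, 0, 0], [0, 0, 0, 0], [0, 0, 0, 0], [0, 0, 0, 0], [0, 0, 0, 0], [0, 0, 0, 0]]], "jaw": 1}}

```text
time_s: 6.23
eef_pos: [0.5525, -0.2507, 0.1175]
eef_rot: [0.002, 0.707, 0.707, 0.0]
wrist_force: [-0.9, 1.7, 6.1]
opening: 0.263
grasp_force: 58.5
```

Request:
{"fn": "drive_tool", "kwargs": {"plan": [[[0, 0, -0.04, 0], [0, 0, -0.1, 0], [0, 0, -0.18, 0], [0, 0, -0.25, 0], [0, 0, -0.275, 0], [0.08, 0, -0.275, 0], [0.16, 0.01, -0.275, 0], [0.26, 0.01, -0.275, 0], [0.36, 0.02, -0.275, 0], [0.46, 0.02, -0.275, 0], [0.53, 0.02, -0.275, 0], [0.57, 0.02, -0.275, 0]]]}}

```text
time_s: 7.23
eef_pos: [0.5585, -0.0184, 0.2243]
eef_rot: [-0.001, 0.706, 0.708, 0.0]
wrist_force: [0.5, -0.2, -0.7]
opening: 0.265
grasp_force: 59.0
```

Request:
{"fn": "drive_tool", "kwargs": {"plan": [[[0.02, 0, 0, 0], [0.035, 0, 0, 0], [0.035, 0, 0, 0], [0.035, 0, 0, 0], [0.035, 0, 0, 0]]]}}

```text
time_s: 7.65
eef_pos: [0.5595, -0.0092, 0.2251]
eef_rot: [0.0, 0.708, 0.707, -0.0]
wrist_force: [-0.7, 0.4, -2.1]
opening: 0.26
grasp_force: 59.0
```

Run:
```python
from h import *
import pickle
o,im,d=snap('wrist');print(o['eef_pos'],o['wrist_force'])
_,s,sd=snap('scene');_,e,ed=snap('side');pickle.dump((o,im,s,e,sd,ed),open('/tmp/w3.pkl','wb'))
def crop(im,u,v,w,h): return cv2.resize(im[v:v+h,u:u+w],(400,300),interpolation=cv2.INTER_CUBIC)
save(np.vstack([np.hstack([crop(s,310,130,120,90),crop(e,260,145,120,90)]),np.hstack([cv2.resize(im,(400,300)),crop(im,240,160,160,120)])]),'w3.png')
```

```text
[ 0.55948865 -0.00923079  0.22509886] [-0.68837243  0.44584294 -2.07467845]
```

View pics/w3.png

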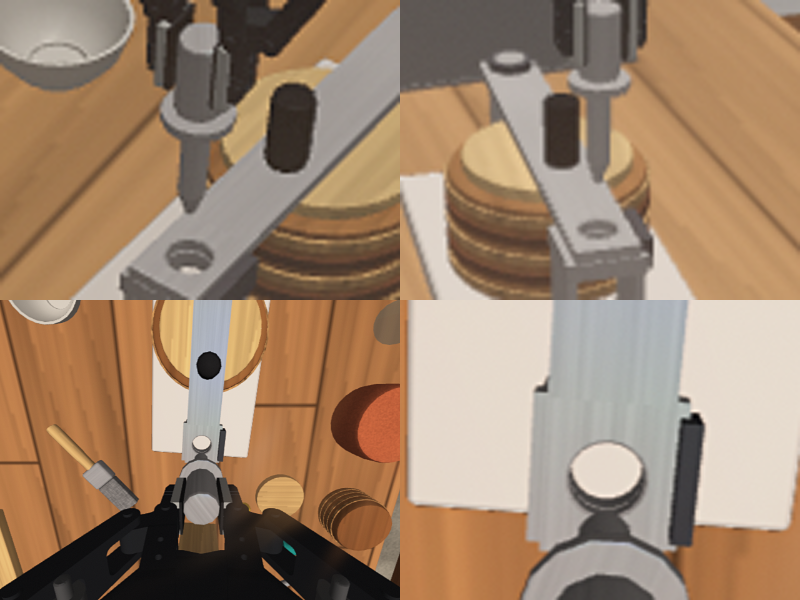

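The pin hangs upright in the grip above the hole. The nose is at scene (367,193) and side (320,199); the hole is at scene (367,206.8) and side (319.4,213.7).

Run:
```python
from h import *
print('nose',tri((367,193),(320,199)))
print('hole',tri((367,206.8),(319.4,213.7)))
print('collar',tri((310+198/3.333,130+115/3.333),(260+198/3.333,145+80/3.333)))
print('griptop',tri((310+196.5/3.333,130+40/3.333),(260+203/3.333,145+7/3.333)))
```

```text
nose [ 0.56135135 -0.00843951  0.14991221]
hole [ 0.56164425 -0.00484087  0.11511517]
collar [ 0.56088884 -0.00772687  0.21146036]
griptop [ 0.56047367 -0.01400289  0.25806299]
```

Request:
{"fn": "drive_tool", "kwargs": {"plan": [[[0.0075, 0.001, 0, 0], [0.0075, 0.001, 0.03, 0], [0.0075, 0.001, 0.06, 0], [0.0075, 0.001, 0.075, 0], [0.0075, 0.001, 0.09, 0], [0.0075, 0.001, 0.1, 0], [0.0075, 0.001, 0.11, 0], [0.0075, 0.001, 0.12, 0], [0.0075, 0.001, 0.13, 0], [0.0075, 0.001, 0.135, 0], [0.0075, 0.001, 0.135, 0]]]}}

```text
time_s: 8.72
eef_pos: [0.5596, -0.0049, 0.1708]
eef_rot: [-0.0, 0.707, 0.707, -0.0]
wrist_force: [0.2, -0.8, -1.5]
opening: 0.264
grasp_force: 59.0
```

Request:
{"fn": "drive_tool", "kwargs": {"plan": [[[0, 0, 0.015, 0], [0, 0, 0.03, 0], [0, 0, 0.045, 0], [0, 0, 0.06, 0], [0, 0, 0.07, 0], [0, 0, 0.08, 0], [0, 0, 0.085, 0], [0, 0, 0.088, 0], [0, 0, 0.088, 0]]]}}

```text
time_s: 9.47
eef_pos: [0.5597, -0.005, 0.1358]
eef_rot: [-0.0, 0.707, 0.707, -0.0]
wrist_force: [0.2, -0.5, -2.1]
opening: 0.262
grasp_force: 59.0
```

Request:
{"fn": "drive_tool", "kwargs": {"plan": [[[0, 0, 0.002, 0], [0, 0, 0.004, 0], [0, 0, 0.006, 0], [0, 0, 0.008, 0], [0, 0, 0.009, 0], [0, 0, 0.009, 0]]]}}

```text
time_s: 9.97
eef_pos: [0.5599, -0.005, 0.1326]
eef_rot: [0.0, 0.707, 0.707, 0.0]
wrist_force: [0.4, -0.5, -1.4]
opening: 0.263
grasp_force: 59.0
```

Request:
{"fn": "drive_tool", "kwargs": {"plan": [[[0, 0, 0.001, 0], [0, 0, 0.002, 0], [0, 0, 0.003, 0], [0, 0, 0.004, 0], [0, 0, 0.004, 0]]]}}

```text
time_s: 10.38
eef_pos: [0.5599, -0.005, 0.1324]
eef_rot: [0.0, 0.707, 0.707, 0.0]
wrist_force: [-5.6, 0.9, 9.3]
opening: 0.263
grasp_force: 60.0
```

The collar is seated, with about 10 N of contact. I'll release and retreat.

Request:
{"fn": "drive_tool", "kwargs": {"plan": [[[0, 0, 0, 0], [0, 0, 0, 0], [0, 0, 0, 0], [0, 0, 0, 0], [0, 0, 0, 0], [0, 0, 0, 0]]], "jaw": 0.45}}

```text
time_s: 10.88
eef_pos: [0.5598, -0.005, 0.1307]
eef_rot: [-0.0, 0.707, 0.707, -0.0]
wrist_force: [0.1, 0.4, -0.3]
opening: 0.545
grasp_force: 0.0
```

Request:
{"fn": "drive_tool", "kwargs": {"plan": [[[0, 0, -0.03, 0], [0, 0, -0.08, 0], [0, 0, -0.16, 0], [0, 0, -0.25, 0], [0, 0, -0.3, 0], [0, 0, -0.3, 0], [0, 0, -0.3, 0]]]}}

```text
time_s: 11.47
eef_pos: [0.5608, -0.0052, 0.2533]
eef_rot: [0.002, 0.707, 0.707, 0.001]
wrist_force: [-0.1, 1.1, -1.0]
opening: 0.548
grasp_force: 0.0
```

Run:
```python
from h import *
o,im,d=snap('wrist');print(o['eef_pos'],o['wrist_force'],o['time_s'])
_,s,sd=snap('scene');_,e,ed=snap('side')
def crop(im,u,v,w,h): return cv2.resize(im[v:v+h,u:u+w],(400,300),interpolation=cv2.INTER_CUBIC)
save(np.vstack([np.hstack([crop(s,310,150,120,90),crop(e,260,165,120,90)]),np.hstack([cv2.resize(im,(400,300)),crop(im,240,160,160,120)])]),'w4.png')
```

```text
[ 0.56079808 -0.00515408  0.25329076] [-0.09436346  1.11066144 -1.0039402 ] 11.4667
```

View pics/w4.png

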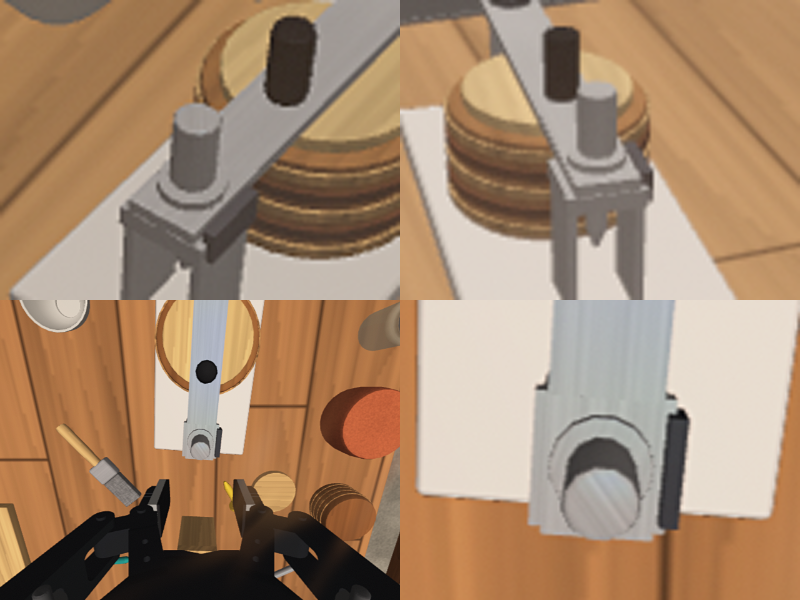

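The pin is upright with its collar flat on the bar, at side-view pixel (319,213). Its nose shows below the bracket plate, the bar is at its stop, and the gripper is clear.

```bash
python3 -c "
from bench import ctrl
print(ctrl.hand_in())"
```

```text
the job is handed in; nothing more can be done
None
```

The bar is shut against its stop, and the locking pin is pushed down through both holes with its collar resting on the bar and the gripper clear; I handed the job in at about 11.5 s.

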